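# Load the grinding block and poise the four-channel pipette over it

## Robot

A 6-joint arm with a two-finger parallel gripper is mounted at the origin on a cart in front of the work surface, level with it; the furniture and walls round the work are solid. World frame = base frame: x ahead of the robot, y to its left, z up, the work surface at z = 0. Lengths are in m, angles in rad, forces in N, time in s.
With the tool pointing down it reaches from about 0.35 to 0.975 m from the base axis. Payload 4.9 kg.
Tool frame: the origin (TCP) lies midway between the tips of the shut fingers; the grasp point (between the pads) lies 19 mm behind it; z points along the fingers, y is the line along which they close (so a half turn about z gives the same grasp; the last joint's range is limited). The gripper opens to 85 mm and grips with 20 to 120 N. Pads are 22 mm wide; open, the fingers measure 114 mm over their backs; the gripper's body (76 mm by 85 mm) begins 54 mm behind the grasp point. The pads swing forward as they close: fully open they stand 13 mm farther back than shut.
Start: joints at [1.062, 0.053, 1.613, -0, 1.476, -0.119], TCP at [0.237, 0.578, 0.231] pointing down, gripper open.
Joint ranges: [-3.01, 3.01], [-1.01, 2.22], [0.06, 2.58], [-1.02, 4.17], [0.09, 2.62], [-3.14, 3.14]. Speed limits (rad/s): [2.57, 2.57, 3.14, 3.14, 3.14, 3.14].

## Interface

Orientations are given as a unit quaternion [w, x, y, z].
In Python, from plant import manip, viewer, telemetry gives the robot as it stands (manip), with the cameras (viewer) and the readings (telemetry).
- The arm moves only by the tool shift_gripper, called in YAML: its name, and indented under it one key for each argument. Schema: {"type":"object","properties":{"ticks":{"type":"string"},"only":{"type":"string"},"quiet":{"type":"boolean"},"lines":{"type":"string"}},"required":["ticks"],"additionalProperties":false}. ticks is a string of 1 to 5 rows, parted by semicolons, with the numbers parted by commas; each row has 7 numbers: the opening from 0.0 (shut) to 1.0 (fully open), then dx, dy, dz in shares of the most that a row can go, 1 being 62.5 mm, then a rotation vector rx, ry, rz in parts of the range, where 1.0 means 4 rad; each row shifts and turns the commanded pose from where the row before left it, along the tool's axes as they then stand; what a row does not reach is not made up. A row lasts 1/8 s, in which the tool goes at most 0.0625 m and 0.188 rad, less where a joint would pass 70% of its speed; a pose out of reach is approached as far as the arm can. The fingers move at their own pace and stop on an object; the grip force is fixed at half the most. Time passes only in rows, so rows that do not move let the fingers close. The tool returns the time, the measured TCP pose, the force, the opening and the grip force at its end. only (a regular expression) keeps the lines of the reply that match it, lines (a string "A,B") keeps lines A to B, and quiet returns only ok. A shift or turn number past 1, either way, is cut back to 1. Input that does not fit is refused with a message, and nothing moves.
- telemetry.state(): the state, without advancing time (a new reading comes with each control period).
- viewer.grab_frame(name): name is "scene" or "side" or "wrist"; returns the picture (480x640x3 uint8, red, green, blue); there is no depth.
- viewer.camera_params(name): a dict with "intrinsics" (3x3 intrinsics, pixels), "xyz" and "orientation" of the camera in the world. Camera axes: x right, y down, z forward; pixel columns grow to the right and rows downward; lengths in m; the calibration is good to about 2 mm. A picture is of the moment at which its call begins: read the wrist's pose just before it. camera_params takes no time and is no camera call; for the wrist camera it gives the pose at the moment of the call.
- manip.job_done(): hands the job in; it is judged then, once.
The state is a dict: "time": time; "joint_pos": joint angles; "joint_vel": joint speeds; "joint_efforts": joint torques, N m; "tool_pos": TCP position; "tool_rot": TCP orientation; "contact_force": force on the tool from outside, world axes, zero at the start; "ft_torque": the same for the moment, N m; "gripper_width": opening from 0.0 (shut) to 1.0 (fully open); "grasp_force": force on a finger pad.
Only numpy, scipy, OpenCV 4.12 (cv2) and the standard library are available. Lean on these libraries where they do the work, as an engineer would, in place of code of your own. Each camera call takes 0.05 s, during which the arm holds its last target. There are 200 camera calls.

## Task

Set up this homogeniser run: put one steel ball from the white tray into each empty well of the blue grinding block, so that every well has one (one ball is already in). Then lift the four-channel pipette out of its stand, carry it over the bottles and the beaker without disturbing them, and stop with its four tips hovering about a centimetre above the four wells, each centred on its well, the pipette upright and never touching the block. Finish there, still holding it steady in the gripper, ready to dispense.

Things in the scene. Friction and masses are not known exactly. Their poses are not given: they have to be found in the camera images.
- block: Blue four-well grinding block, 46 x 146 x 32 mm, fixed to the desk. Origin: centre of its underside, on the desk; local y runs along the row of wells, z up. Four round wells, 27 mm wide, 33 mm apart, 26 mm deep (floor 6 mm above the desk), mouths flush with the top at 32 mm.
- tray4: White ball tray, 34 x 122 x 16 mm, fixed to the desk. Origin: centre of its underside; local y runs along its single row of four round seats (at y = -45, -15, 15, 45 mm; 14 mm holes). At the start three seats hold a ball and the fourth (y = +45) is empty.
- stand: Grey parking stand of the pipette, fixed to the desk: base 56 x 150 x 8 mm, two end cheeks 84 mm high, and between them two rails on which the pipette's manifold rests, 72 mm above the desk, with lips 6 mm higher outside. Origin: centre of its underside; local y runs along the rails. The pipette lifts straight up out of it, at least 50 mm for its tips to come clear.
- pipette: White four-channel pipette, 0.2 kg, upright in its stand at the start (tip ends 27 mm above the desk). Origin: midway between the tip ends; z up, y along the row of tips. Above the origin: yellow tips to 45 mm; manifold 22 x 126 mm to 75; neck 24 mm wide to 98; grip body 26 (x) by 28 mm (y) to 174; blue key to 177.5. May be used either way round.
- grip (a point): Point on the pipette's axis to take it at, in the middle of the upper grip body, 155 mm above its tip ends (19 mm below the top of the grip body).
- well_0 (a point): Centre of the mouth of well 0 of the block (the end well at local y = -49.5 mm), 32 mm above the desk.
- well_0_seat (a point): Where the centre of a ball lies that rests in the middle of well 0, 16 mm below its mouth.
- well_1 (a point): Centre of the mouth of well 1 of the block (local y = -16.5 mm), 32 mm above the desk.
- well_1_seat (a point): Where the centre of a ball lies that rests in the middle of well 1, 16 mm below its mouth.
- well_2 (a point): Centre of the mouth of well 2 of the block (local y = +16.5 mm), 32 mm above the desk.
- well_2_seat (a point): Where the centre of a ball lies that rests in the middle of well 2, 16 mm below its mouth.
- well_3 (a point): Centre of the mouth of well 3 of the block (the end well at local y = +49.5 mm), 32 mm above the desk.
- well_3_seat (a point): Where the centre of a ball lies that rests in the middle of well 3, 16 mm below its mouth.
- tip_0 (a point): Lower end of the pipette's first (outermost) tip, at pipette local y = -49.5 mm; neighbouring tips are 33 mm apart, as the wells are, tip ends 2.4 mm wide.
- tip_3 (a point): Lower end of the pipette's last (outermost) tip, at pipette local y = +49.5 mm; neighbouring tips are 33 mm apart, as the wells are, tip ends 2.4 mm wide.
- ball_0_center (a point): Centre of a steel grinding ball, 20 mm in diameter, 33 g, lying in a seat of the white tray at the start, its centre 23 mm above the desk, 30 mm from the next ball. The balls are all alike.
- ball_1_center (a point): Centre of a steel grinding ball, 20 mm in diameter, 33 g, lying in a seat of the white tray at the start, its centre 23 mm above the desk, 30 mm from the next ball. The balls are all alike.
- ball_2_center (a point): Centre of a steel grinding ball, 20 mm in diameter, 33 g, lying in a seat of the white tray at the start, its centre 23 mm above the desk, 30 mm from the next ball. The balls are all alike.
- ball_3_center (a point): Centre of a steel grinding ball, 20 mm in diameter, 33 g, already in one end well of the block at the start. The balls are all alike.
- brown_bottle: Brown glass bottle with a white cap, 39 mm wide, 81 mm high, standing loose between the stand and the block; leave it as it is. Origin: centre of its underside.
- small_bottle: Small brown glass bottle with a black cap, 35 mm wide, 73 mm high, standing loose between the stand and the block; leave it as it is. Origin: centre of its underside.
- cup: Glass beaker, 54 mm wide, 69 mm high, empty, standing loose between the stand and the block; leave it as it is. Origin: centre of its underside.

How it is judged:
On the way, in this order (a step that is already met when the one before it is completed fails the run):
1. every well of the block holds a ball, and the pipette is still parked in its stand (distance between any of ball_0_center, ball_1_center, ball_2_center, ball_3_center and well_0_seat below 0.007 m and distance between any of ball_0_center, ball_1_center, ball_2_center, ball_3_center and well_1_seat below 0.007 m and distance between any of ball_0_center, ball_1_center, ball_2_center, ball_3_center and well_2_seat below 0.007 m and distance between any of ball_0_center, ball_1_center, ball_2_center, ball_3_center and well_3_seat below 0.007 m and distance of pipette from where it was at the start of the episode below 0.015 m), for 0.2 s.
2. the pipette has been lifted clear of its stand (z of pipette in the frame of stand above 0.08 m and contact force between the fingers and pipette above 1 N), for 0.1 s.
At the end, for the whole second after the job is handed in: Each well holds a ball (within 7 mm of its resting place). The gripper holds the pipette still, upright within 0.1 rad, touching nothing else, both outermost tips within 5 mm horizontally of the end wells' centres, either way round, and 4 to 18 mm above the mouths (distance between any of ball_0_center, ball_1_center, ball_2_center, ball_3_center and well_0_seat below 0.007 m and distance between any of ball_0_center, ball_1_center, ball_2_center, ball_3_center and well_1_seat below 0.007 m and distance between any of ball_0_center, ball_1_center, ball_2_center, ball_3_center and well_2_seat below 0.007 m and distance between any of ball_0_center, ball_1_center, ball_2_center, ball_3_center and well_3_seat below 0.007 m and ((horizontal distance between tip_0 and well_0 below 0.005 m and horizontal distance between tip_3 and well_3 below 0.005 m) or (horizontal distance between tip_0 and well_3 below 0.005 m and horizontal distance between tip_3 and well_0 below 0.005 m)) and z of tip_0 in the frame of block between 0.036 and 0.05 m and z of tip_3 in the frame of block between 0.036 and 0.05 m and angle between pipette's own z axis and vertical below 0.1 rad and contact force between the fingers and pipette above 1 N and contact force between pipette and block below 0.05 N and contact force between pipette and stand below 0.05 N and contact force between pipette and brown_bottle below 0.05 N and contact force between pipette and small_bottle below 0.05 N and contact force between pipette and cup below 0.05 N and linear speed of pipette below 0.03 m/s); the arm keeps its last pose, push and grip.
It fails at once if the pipette touches the block (contact force between pipette and block above 0.5 N).
It fails at once if the brown bottle is shifted by more than 12 mm or tipped (distance of brown_bottle from where it was at the start of the episode above 0.012 m or angle between brown_bottle's own z axis and vertical above 0.25 rad).
It fails at once if the small bottle is shifted by more than 12 mm or tipped (distance of small_bottle from where it was at the start of the episode above 0.012 m or angle between small_bottle's own z axis and vertical above 0.25 rad).
It fails at once if the beaker is shifted by more than 12 mm or tipped (distance of cup from where it was at the start of the episode above 0.012 m or angle between cup's own z axis and vertical above 0.25 rad).
It also fails if it takes over 72 s, if anything falls off the work surface, if the arm or the gripper's body presses on something with over 40 N, if the wrist force passes 120 N, or if a joint passes its speed limit or range.

## Working session

There is one attempt and no reset: what is moved stays moved. The work goes in short steps, Python scripts to look and compute and a tool call to move; the robot and the scene stay as the last step left them, time stands still between calls to the robot, and variables do not carry over. Pictures are saved under pics/ and viewed, at most 10 in all, crops included, and the job is handed in when it is done.

```bash
ls; mkdir -p pics; python3 - <<'E'
from plant import manip, viewer, telemetry
import cv2,numpy as np
print(telemetry.state())
for n in("scene","side","wrist"):
    p=viewer.camera_params(n); print(n,p)
    cv2.imwrite(f"pics/{n}0.png",viewer.grab_frame(n)[:,:,::-1])
E
```

```text
pics
plant.py
{'time': 0.0, 'joint_pos': array([ 1.06198081e+00,  5.33364764e-02,  1.61430499e+00, -9.82204763e-07,
        1.47601381e+00, -1.18983490e-01]), 'joint_vel': array([-2.88680395e-05,  6.57262853e-04, -1.94503078e-03, -1.03124945e-04,
       -2.36700095e-03,  9.01960555e-04]), 'joint_efforts': array([ 9.71000045e-04, -3.93697572e+01, -3.70168912e+01, -4.87105251e-05,
        7.22828656e-03,  3.57052636e-05]), 'tool_pos': array([0.23720116, 0.57755662, 0.2300691 ]), 'tool_rot': array([-3.17973175e-04,  1.93683988e-01,  9.81063428e-01, -9.81069695e-04]), 'contact_force': array([ 0.03262366, -0.66346729,  1.13369972]), 'ft_torque': array([ 0.02632621, -0.02010735,  0.02544959]), 'grasp_force': 0.0, 'gripper_width': 0.9974477784513969}
scene {'intrinsics': array([[608.44668541,   0.        , 316.84530888],
       [  0.        , 608.44668541, 236.77325724],
       [  0.        ,   0.        ,   1.        ]]), 'xyz': array([-0.00674743, -0.14603008,  0.8811135 ]), 'orientation': array([-0.29654034,  0.80349925, -0.48225284,  0.18407872])}
side {'intrinsics': array([[479.44142972,   0.        , 324.47097595],
       [  0.        , 479.44142972, 246.9607999 ],
       [  0.        ,   0.        ,   1.        ]]), 'xyz': array([ 0.29032739, -0.43178448,  0.6806253 ]), 'orientation': array([-0.41007992,  0.88608537, -0.20056891,  0.08036969])}
wrist {'intrinsics': array([[404.97140328,   0.        , 324.02572962],
       [  0.        , 404.97140328, 243.43655406],
       [  0.        ,   0.        ,   1.        ]]), 'xyz': array([0.162418 , 0.6084634, 0.3716966]), 'orientation': array([0.13283888, 0.81998083, 0.54976614, 0.08799129])}
```

```bash
python3 -c "
import cv2,numpy as np
a=[cv2.imread(f'pics/{n}0.png') for n in('scene','side')]
cv2.imwrite('pics/s.png',a[0]);cv2.imwrite('pics/sd.png',a[1])"
```

```text
(no output)
```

View pics/scene0.png

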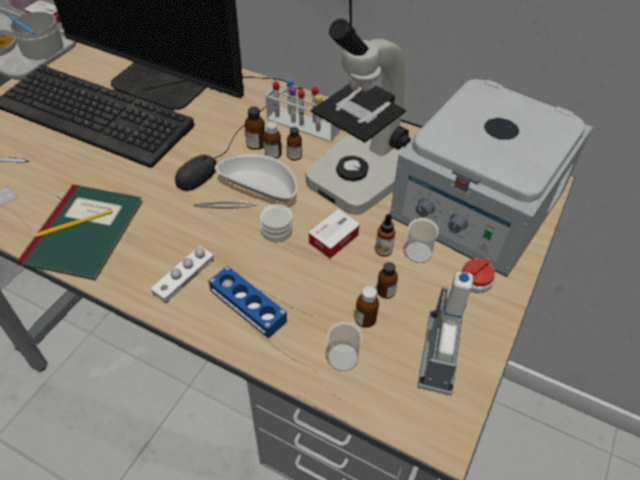

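View pics/side0.png

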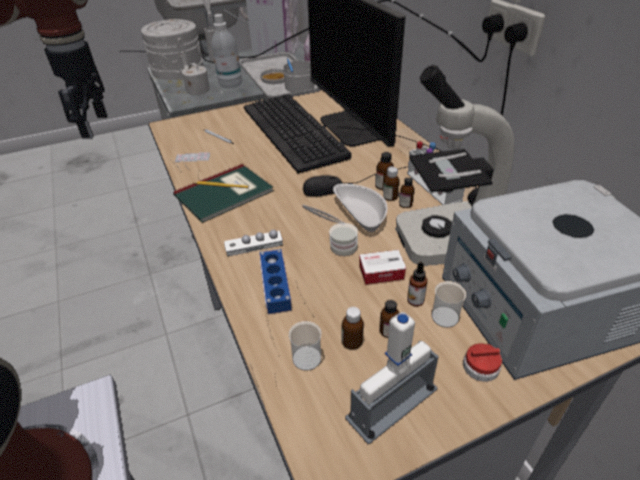

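The scene picture shows the tray at (183,273), the block at (247,300), the stand and pipette at (440,340), the bottles at (367,306) and (387,281), and the beaker at (343,345). The side picture shows the tray at (254,243), the block at (275,281), and the pipette at (400,340).

```bash
cat > h.py <<'E'
from plant import manip, viewer, telemetry
import cv2,numpy as np
from scipy.spatial.transform import Rotation as R
def rot(q): return R.from_quat(np.r_[q[1:],q[0]])
def ray(p,uv):
    K=p["intrinsics"]; d=np.array([(uv[0]-K[0,2])/K[0,0],(uv[1]-K[1,2])/K[1,1],1])
    return np.array(p["xyz"]),rot(p["orientation"]).apply(d)
def onplane(p,uv,z):
    o,d=ray(p,uv); return o+d*(z-o[2])/d[2]
def tri(obs):
    A=np.zeros((3,3));b=np.zeros(3)
    L=[]
    for p,uv in obs:
        o,d=ray(p,uv); d=d/np.linalg.norm(d); M=np.eye(3)-np.outer(d,d); A+=M;b+=M@o;L.append((o,M))
    x=np.linalg.solve(A,b); return x,max(np.linalg.norm(M@(x-o)) for o,M in L)
def proj(p,x):
    c=rot(p["orientation"]).inv().apply(np.array(x)-p["xyz"]); u=p["intrinsics"]@(c/c[2]); return u[:2]
def totool(target,rv=None):
    s=telemetry.state(); return rot(s["tool_rot"]).inv().apply(np.array(target)-s["tool_pos"])
E
python3 - <<'E'
from h import *
S=viewer.camera_params("scene");D=viewer.camera_params("side")
for n,a,z in(("tray ends a",(157,291),.016),("tray b",(211,254),.016),("block a",(222,276),.032),("block b",(276,322),.032),("pip key",(463,279),.2045),("brown",(369,293),.081),("small",(389,268),.073),("cup",(344,360),0),("standbase near",(436,385),0)):
    print(n,onplane(S,a,z).round(3))
print("tri key",tri([(S,(463,279)),(D,(403,320))]))
print("tri brown cap",tri([(S,(369,293)),(D,(353,314))]))
for n,P in(("scene",S),("side",D)):
    im=cv2.imread(f"pics/{n}0.png");h=cv2.cvtColor(im,cv2.COLOR_BGR2HSV)
    m=cv2.inRange(h,(100,120,50),(125,255,255))
    nn,l,st,c=cv2.connectedComponentsWithStats(m)
    for i in range(1,nn):
        if st[i,4]>15: print(n,st[i],c[i].round(1))
a=cv2.imread("pics/scene0.png");b=cv2.imread("pics/side0.png")
c1=cv2.resize(a[235:345,140:300],(640,440),interpolation=cv2.INTER_CUBIC)
cv2.imwrite("pics/c1.png",c1)
E
```

```text
tray ends a [0.416 0.383 0.016]
tray b [0.53  0.347 0.016]
block a [0.488 0.293 0.032]
block b [0.451 0.162 0.032]
pip key [ 0.542 -0.094  0.205]
brown [0.543 0.04  0.081]
small [0.611 0.034 0.073]
cup [0.457 0.039 0.   ]
standbase near [ 0.486 -0.109  0.   ]
tri key (array([ 0.54995771, -0.09297694,  0.19434512]), np.float64(0.000128554518729646))
tri brown cap (array([0.54926728, 0.04243789, 0.06995612]), np.float64(0.000907209062399845))
scene [10 17 24 16 55] [21.  24.3]
scene [287  79   5   7  27] [289.2  81.8]
scene [452 198  13   7  18] [458.7 200.8]
scene [481 212   9   5  16] [485.6 213.8]
scene [ 210  269   76   68 1705] [249.2 300.2]
scene [460 274   8   7  46] [463.6 277.1]
side [430 143   5   6  17] [432.3 145.4]
side [ 261  251   30   62 1191] [275.  281.9]
side [398 315  10   8  58] [402.4 318.2]
```

View pics/c1.png

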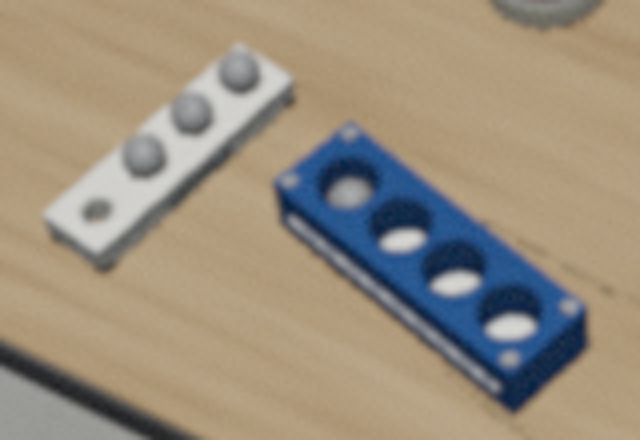

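The crop shows balls in three tray seats and the near-left seat empty (scene about (164,287)). In the block, only the far-left well (scene about (227,282)) holds a ball. Next I bring the wrist camera over them.

```bash
python3 - <<'E'
from h import *
s=telemetry.state();Rt=rot(s["tool_rot"]);print(Rt.as_matrix().round(3))
W=viewer.camera_params("wrist");print("cam in tool",Rt.inv().apply(W["xyz"]-s["tool_pos"]),"axis world",rot(W["orientation"]).apply([0,0,1]))
print("centre hit",onplane(W,(320,240),.02))
S=viewer.camera_params("scene")
t=lambda u,v,z:onplane(S,(140+u/4,235+v/4),z)
b=[t(144,156,.023),t(192,112,.023),t(239,72,.023)]
w=[t(349,182,.032),t(402,225,.032),t(456,268,.032),t(511,314,.032)]
print(np.round(b,3),np.round(w,3))
print("move",totool([.42,.31,.23]))
E
```

```text
[[-0.925  0.38  -0.001]
 [ 0.38   0.925 -0.001]
 [ 0.    -0.002 -1.   ]]
cam in tool [ 0.08096754 -0.00015681 -0.14151795] axis world [ 0.29048307 -0.12088582 -0.94921347]
centre hit [0.26566222 0.56154733 0.02      ]
[[0.458 0.372 0.023]
 [0.489 0.368 0.023]
 [0.518 0.362 0.023]] [[0.484 0.28  0.032]
 [0.476 0.247 0.032]
 [0.468 0.215 0.032]
 [0.459 0.183 0.032]]
move [-0.27074513 -0.1781349   0.00055189]
```

The rows are not in the units I measure in: shifts go in shares of 62.5 mm and turns go in shares of 4 rad. I convert before sending: -0.05 m is -0.8, -0.035 m is -0.56.

shift_gripper:
  ticks: "1,-0.8,-0.56,0,0,0,0;1,-0.8,-0.56,0,0,0,0;1,-0.8,-0.56,0,0,0,0;1,-0.8,-0.56,0,0,0,0;1,-0.8,-0.56,0,0,0,0"

```text
time: 0.78
tool_pos: [0.4028, 0.3194, 0.2311]
tool_rot: [0.0, 0.194, 0.981, 0.0]
contact_force: [1.0, 0.6, -0.1]
gripper_width: 1.001
grasp_force: 0.0
```

shift_gripper:
  ticks: "1,-0.32,-0.048,0,0,0,-0.0275;1,0,0,0,0,0,-0.0275;1,0,0,0,0,0,0;1,0,0,0,0,0,0"

```text
time: 1.27
tool_pos: [0.4193, 0.311, 0.2311]
tool_rot: [-0.0, 0.085, 0.996, -0.0]
contact_force: [-0.2, -0.2, 0.1]
gripper_width: 1.0
grasp_force: 0.0
```

```bash
python3 - <<'E'
from h import *
W=viewer.camera_params("wrist");im=viewer.grab_frame("wrist")[:,:,::-1].copy()
np.save("w1.npy",np.array(W,dtype=object),allow_pickle=True)
cv2.imwrite("pics/w1.png",im)
E
```

```text
(no output)
```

View pics/w1.png

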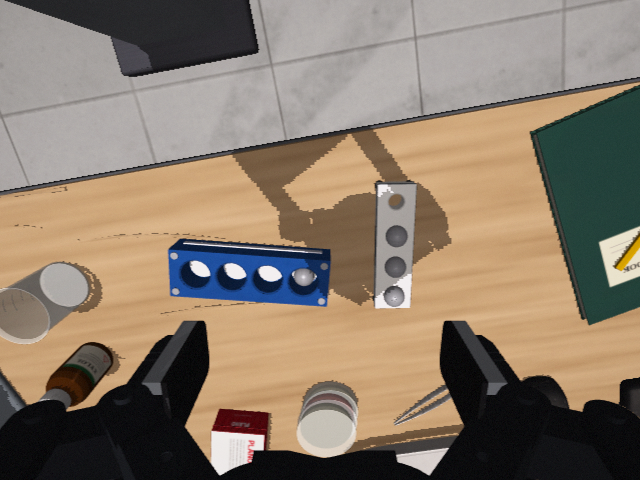

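The wrist picture shows the block's wells near (197,272), (233,275) and (269,276), with the ball well at (304,278). The tray balls are at (397,236), (396,267) and (395,297). I'll take a second view from a shifted pose and triangulate.

In the tool's units: -0.05 m is -0.8, 0.03 m is 0.48.

shift_gripper:
  ticks: "0.6,-0.8,0.48,0,0,0,0;0.6,0,0,0,0,0,0;0.6,0,0,0,0,0,0"

```text
time: 1.7
tool_pos: [0.4735, 0.3322, 0.231]
tool_rot: [-0.0, 0.085, 0.996, -0.0]
contact_force: [0.4, 0.5, 0.6]
gripper_width: 0.601
grasp_force: 0.0
```

```bash
cat > meas.py <<'E'
from h import *
def feats(im):
    hsv=cv2.cvtColor(im,cv2.COLOR_BGR2HSV)
    m=cv2.inRange(hsv,(100,120,40),(125,255,255))
    n,l,st,c=cv2.connectedComponentsWithStats(m); i=1+st[1:,4].argmax()
    x,y,w,h=st[i,:4]
    m=cv2.morphologyEx(m,cv2.MORPH_CLOSE,np.ones((3,3)))
    m=np.where(l==i,255,0).astype(np.uint8)
    # screws: small bright spots near corners of block; wells: holes in mask
    cs,hh=cv2.findContours(m,cv2.RETR_CCOMP,cv2.CHAIN_APPROX_NONE)
    holes=[(cv2.contourArea(k),k) for k,q in zip(cs,hh[0]) if q[3]>=0]
    big=max((k for k,q in zip(cs,hh[0]) if q[3]<0),key=cv2.contourArea)
    sc=[tuple(cv2.minEnclosingCircle(k)[0]) for a,k in holes if 8<a<90]
    roi=im[max(0,y-130):y+130,:]
    g=cv2.cvtColor(im,cv2.COLOR_BGR2GRAY)
    return m,[(round(a),np.round(cv2.minEnclosingCircle(k)[0],1)) for a,k in holes if a>5],g,(x,y,w,h)
def balls(im,box):
    g=cv2.cvtColor(im,cv2.COLOR_BGR2GRAY);x0,y0,x1,y1=box
    k=4;r=cv2.resize(g[y0:y1,x0:x1],None,fx=k,fy=k,interpolation=cv2.INTER_CUBIC)
    c=cv2.HoughCircles(cv2.GaussianBlur(r,(9,9),2),cv2.HOUGH_GRADIENT,1.5,20*k,param1=80,param2=25,minRadius=8*k,maxRadius=15*k)
    return [] if c is None else [((u+.5)/k-.5+x0,(v+.5)/k-.5+y0,rr/k) for u,v,rr in c[0]]
E
python3 - <<'E'
from meas import *
W2=viewer.camera_params("wrist");im2=viewer.grab_frame("wrist")[:,:,::-1].copy();cv2.imwrite("pics/w2.png",im2)
np.save("w2.npy",np.array(W2,dtype=object),allow_pickle=True)
W1=np.load("w1.npy",allow_pickle=True).item()
for W,im in((W1,cv2.imread("pics/w1.png")),(W2,im2)):
    p=[proj(W,q) for q in([.458,.372,.023],[.518,.362,.023])]
    lo=(np.min(p,0)-25).astype(int);hi=(np.max(p,0)+25).astype(int)
    print("balls",np.round(sorted(balls(im,(*lo,*hi)),key=lambda q:q[1]),1))
    m,h,g,b=feats(im);print(b,h)
E
```

```text
balls [[395.8 235.3  11.3]
 [395.1 266.8  10.6]
 [393.9 295.3  10.9]]
(np.int32(169), np.int32(239), np.int32(161), np.int32(67)) [(55, array([321.3, 301. ])), (56, array([175.5, 290.5])), (361, array([303.5, 275.5])), (330, array([269., 273.])), (58, array([323.7, 266. ])), (310, array([234.5, 270.5])), (284, array([199.5, 268.5])), (60, array([173.5, 255.5])), (666, array([252.5, 247.5]))]
balls [[365.1 180.2  10.8]
 [363.6 214.3  12. ]
 [363.6 246.6  10.9]]
(np.int32(126), np.int32(188), np.int32(172), np.int32(69)) [(62, array([287., 251.])), (62, array([134.7, 239.7])), (465, array([270.5, 224. ])), (426, array([235., 221.])), (66, array([289.1, 212.7])), (388, array([198.4, 219.4])), (337, array([161.5, 217. ])), (66, array([131.9, 200.5]))]
```

```bash
python3 - <<'E'
from h import *
W1,W2=[np.load(f"w{i}.npy",allow_pickle=True).item() for i in(1,2)]
B=[tri([(W1,a),(W2,b)])for a,b in(((395.8,235.3),(365.1,180.2)),((395.1,266.8),(363.6,214.3)),((393.9,295.3),(363.6,246.6)))]
for x,e in B:print("ball",x.round(4),round(e,4))
s1=[(321.3,301),(175.5,290.5),(323.7,266),(173.5,255.5)];s2=[(287,251),(134.7,239.7),(289.1,212.7),(131.9,200.5)]
X=[]
for a,b in zip(s1,s2):
    x,e=tri([(W1,a),(W2,b)]);X.append(x);print("screw",x.round(4),round(e,4))
X=[(onplane(W1,a,.032)+onplane(W2,b,.032))/2 for a,b in zip(s1,s2)]
X=np.array(X);c=X.mean(0);d=(X[0]+X[2]-X[1]-X[3]);d/=np.linalg.norm(d)
print("centre",c.round(4),"dir",d.round(4),"spans",np.linalg.norm(X[0]-X[1]),np.linalg.norm(X[0]-X[2]))
print("wells",[(c+k*d).round(4) for k in(-.0495,-.0165,.0165,.0495)])
b=[(onplane(W1,p,.023)+onplane(W2,q,.023))/2 for p,q in(((395.8,235.3),(365.1,180.2)),((395.1,266.8),(363.6,214.3)),((393.9,295.3),(363.6,246.6)))]
print(np.round(b,4)); r=b[2]-b[0];print("row angle",np.arctan2(-r[1],-r[0]),np.linalg.norm(r))
S=viewer.camera_params("scene")
print("proj scene",[proj(S,x).round(1) for x in b],[proj(S,c+k*d).round(1) for k in(-.0495,.0495)])
s=telemetry.state();x=rot(s["tool_rot"]).as_matrix()[:,0];print("tool x",x,np.arctan2(x[1],x[0]))
E
```

```text
ball [0.4573 0.3706 0.0219] 0.0003
ball [0.4856 0.3652 0.0274] 0.0002
ball [0.5179 0.3615 0.0197] 0.0003
screw [0.5064 0.293  0.0312] 0.0003
screw [0.4737 0.1612 0.0294] 0.0003
screw [0.4726 0.3013 0.03  ] 0.0
screw [0.439  0.1709 0.0321] 0.0001
centre [0.4725 0.232  0.032 ] dir [0.2459 0.9693 0.    ] spans 0.13470897415247562 0.03509582170567952
wells [array([0.4603, 0.184 , 0.032 ]), array([0.4684, 0.216 , 0.032 ]), array([0.4765, 0.248 , 0.032 ]), array([0.4846, 0.28  , 0.032 ])]
[[0.457  0.3704 0.023 ]
 [0.4871 0.3656 0.023 ]
 [0.5165 0.3613 0.023 ]]
row angle 2.9885678221934797 0.06013747885807352
proj scene [array([176. , 274.8]), array([188.3, 264. ]), array([199.8, 253.7])] [array([267.6, 312.4]), array([227.2, 280.2])]
tool x [-9.85650227e-01  1.68800558e-01 -4.61372708e-05] 2.9719800154229117
```

In the tool's units: 0.06 m is 0.96, -0.0375 m is -0.6, -0.017 rad / 4 = -0.0043.

shift_gripper:
  ticks: "0.6,-0.6,0.576,0.32,0,0,-0.0043;0.6,0,0,0.96,0,0,0;0.6,0,0,0.96,0,0,0;0.6,0,0,0.64,0,0,0;0.6,0,0,0,0,0,0"

```text
time: 2.38
tool_pos: [0.5136, 0.3597, 0.0481]
tool_rot: [-0.003, 0.076, 0.997, -0.002]
contact_force: [0.1, -0.4, 0.3]
gripper_width: 0.598
grasp_force: 0.0
```

```bash
python3 -c "
from h import *
print(totool([.5165,.3613,.018]))"
```

```text
[-0.00279038  0.00216152  0.03009462]
```

In the tool's units: 0.02 m is 0.32, 0.01 m is 0.16.

shift_gripper:
  ticks: "0.6,-0.016,0.016,0.32,0,0,0;0.6,0,0,0.16,0,0,0;0.6,0,0,0,0,0,0"

```text
time: 2.75
tool_pos: [0.518, 0.3619, 0.0213]
tool_rot: [-0.0, 0.076, 0.997, -0.0]
contact_force: [-0.7, -0.1, -0.1]
gripper_width: 0.601
grasp_force: 0.0
```

```bash
python3 -c "
from h import *
print(totool([.5165,.3613,.018]))"
```

```text
[ 0.0014297  -0.00086153  0.00328705]
```

shift_gripper:
  ticks: "0.15,0,0,0,0,0,0;0.15,0,0,0,0,0,0;0,0,0,0,0,0,0;0,0,0,0,0,0,0"

```text
time: 3.25
tool_pos: [0.5188, 0.3618, 0.0225]
tool_rot: [0.001, 0.076, 0.997, -0.0]
contact_force: [-0.5, -3.7, 6.0]
gripper_width: 0.18
grasp_force: 58.5
```

The opening is narrower than the ball and the force on the tool is upward, so the pads pinch above the equator. I'll reopen, go lower and regrip.

In the tool's units: 0.004 m is 0.064, 0.0015 m is 0.024.

shift_gripper:
  ticks: "0.5,0,0,0,0,0,0;0.5,0,0,0,0,0,0;0.5,0.024,-0.016,0.064,0,0,0;0.5,0,0,0,0,0,0"

```text
time: 3.75
tool_pos: [0.5158, 0.3609, 0.0164]
tool_rot: [-0.001, 0.076, 0.997, -0.0]
contact_force: [-0.0, 0.5, 0.1]
gripper_width: 0.5
grasp_force: 0.0
```

shift_gripper:
  ticks: "0.1,0,0,0,0,0,0;0.1,0,0,0,0,0,0;0.1,0,0,0,0,0,0;0.1,0,0,0,0,0,0"

```text
time: 4.25
tool_pos: [0.5166, 0.3614, 0.0175]
tool_rot: [0.0, 0.076, 0.997, 0.0]
contact_force: [0.1, 0.9, 0.3]
gripper_width: 0.187
grasp_force: 58.6
```

In the tool's units: -0.04 m is -0.64, -0.02 m is -0.32.

shift_gripper:
  ticks: "0.1,0,0,-0.64,0,0,0;0.1,0,0,-0.32,0,0,0;0.1,0,0,0,0,0,0;0.1,0,0,0,0,0,0"

```text
time: 4.75
tool_pos: [0.5158, 0.3608, 0.0761]
tool_rot: [-0.001, 0.076, 0.997, -0.0]
contact_force: [0.5, -0.1, -1.1]
gripper_width: 0.192
grasp_force: 58.6
```

```bash
python3 - <<'E'
from h import *
print(totool([.4765,.248,.037]))
im=viewer.grab_frame("wrist")[:,:,::-1]
cv2.imwrite("pics/w3.png",im)
E
```

```text
[ 0.02161967 -0.11738226  0.03923585]
```

View pics/w3.png

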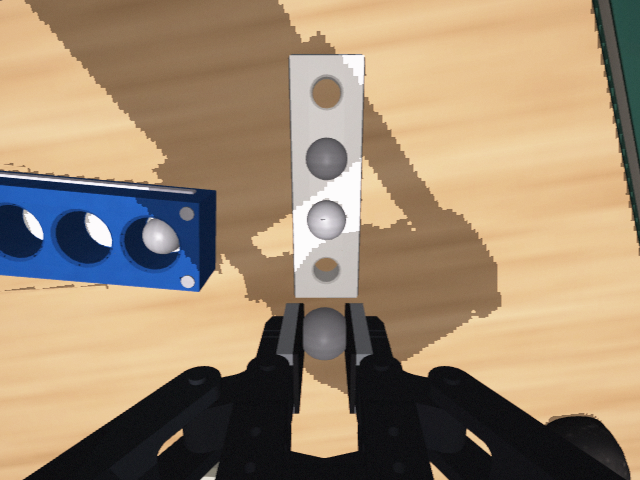

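The picture shows the ball held squarely between the pads at (325,335), its seat at (326,270) empty, and the block on the left. I carry it to the nearest empty well.

In the tool's units: -0.05 m is -0.8, 0.02 m is 0.32.

shift_gripper:
  ticks: "0.1,0.176,-0.8,0,0,0,0;0.1,0.176,-0.8,0,0,0,0;0.1,0,-0.28,0.32,0,0,0;0.1,0,0,0.288,0,0,0;0.1,0,0,0,0,0,0"

```text
time: 5.42
tool_pos: [0.4751, 0.2482, 0.0366]
tool_rot: [-0.002, 0.076, 0.997, -0.001]
contact_force: [0.0, 1.0, 0.4]
gripper_width: 0.186
grasp_force: 58.8
```

```bash
python3 -c "
from h import *
print(totool([.4765,.248,.037]))"
```

```text
[-1.44649032e-03  2.30857408e-05 -4.38159013e-04]
```

In the tool's units: -0.04 m is -0.64, -0.001 m is -0.016.

shift_gripper:
  ticks: "0.1,-0.016,0,0,0,0,0;0.5,0,0,0,0,0,0;0.5,0,0,0,0,0,0;0.5,0,0,-0.64,0,0,0;0.5,0,0,0,0,0,0"

```text
time: 6.05
tool_pos: [0.4807, 0.2495, 0.0834]
tool_rot: [0.004, 0.076, 0.997, 0.002]
contact_force: [-0.2, 0.1, 0.4]
gripper_width: 0.498
grasp_force: 0.0
```

```bash
python3 - <<'E'
from h import *
print(totool([.4871,.3656,.017]),totool([.4765,.248,.017]))
cv2.imwrite("pics/w4.png",viewer.grab_frame("wrist")[:,:,::-1])
E
```

```text
[0.01180567 0.11550141 0.06677025] [ 0.00441509 -0.00234318  0.06637957]
```

View pics/w4.png

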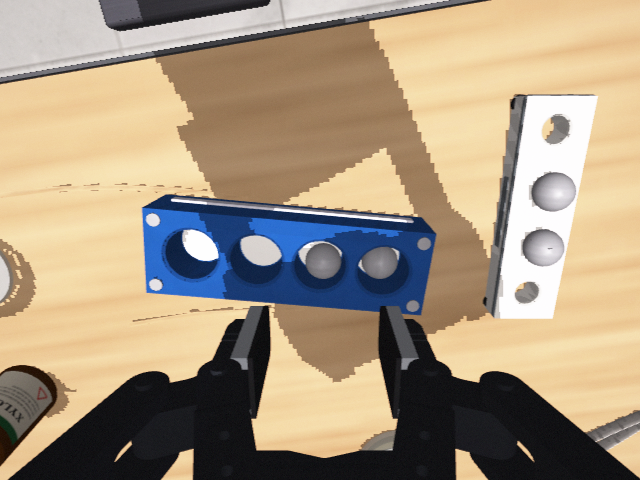

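The picture shows balls in two wells, (322,260) and (380,262), and two balls left in the tray. Next ball.

In the tool's units: 0.059 m is 0.944, 0.035 m is 0.56.

shift_gripper:
  ticks: "0.5,0.056,0.944,0,0,0,0;0.5,0.056,0.944,0,0,0,0;0.5,0,0,0.56,0,0,0;0.5,0,0,0,0,0,0;0.5,0,0,0,0,0,0"

```text
time: 6.72
tool_pos: [0.4886, 0.3654, 0.0441]
tool_rot: [-0.0, 0.077, 0.997, -0.0]
contact_force: [-0.2, -0.4, -0.0]
gripper_width: 0.5
grasp_force: 0.0
```

```bash
python3 -c "
from h import *
print(totool([.4871,.3656,.017]))"
```

```text
[1.53545578e-03 1.07745697e-05 2.70856447e-02]
```

In the tool's units: 0.015 m is 0.24, 0.012 m is 0.192.

shift_gripper:
  ticks: "0.5,0.024,0,0.24,0,0,0;0.5,0,0,0.192,0,0,0;0.5,0,0,0,0,0,0;0.5,0,0,0,0,0,0"

```text
time: 7.22
tool_pos: [0.4875, 0.3661, 0.0173]
tool_rot: [0.0, 0.076, 0.997, 0.0]
contact_force: [-0.3, -0.1, 0.1]
gripper_width: 0.501
grasp_force: 0.0
```

shift_gripper:
  ticks: "0.1,0,0,0,0,0,0;0.1,0,0,0,0,0,0;0.1,0,0,0,0,0,0;0.1,0,0,0,0,0,0"

```text
time: 7.72
tool_pos: [0.4879, 0.3663, 0.018]
tool_rot: [0.0, 0.076, 0.997, 0.0]
contact_force: [-0.3, -0.5, 5.0]
gripper_width: 0.187
grasp_force: 58.6
```

```bash
python3 -c "
from h import *
print(totool([.4684,.216,.037]))"
```

```text
[-0.00366049 -0.15153623 -0.01908156]
```

In the tool's units: -0.05 m is -0.8, -0.04 m is -0.64.

shift_gripper:
  ticks: "0.1,0,0,-0.64,0,0,0;0.1,0,0,-0.288,0,0,0;0.1,-0.056,-0.8,0,0,0,0;0.1,0,-0.8,0,0,0,0;0.1,0,-0.8,0,0,0,0"

```text
time: 8.35
tool_pos: [0.4675, 0.2162, 0.075]
tool_rot: [0.0, 0.076, 0.997, 0.0]
contact_force: [0.5, -0.4, 1.0]
gripper_width: 0.189
grasp_force: 58.8
```

shift_gripper:
  ticks: "0.1,0,-0.024,0.32,0,0,0;0.1,0,0,0.288,0,0,0;0.1,0,0,0,0,0,0;0.1,0,0,0,0,0,0"

```text
time: 8.85
tool_pos: [0.468, 0.2165, 0.0374]
tool_rot: [0.0, 0.076, 0.997, 0.0]
contact_force: [-0.5, 0.7, 0.1]
gripper_width: 0.189
grasp_force: 58.9
```

```bash
python3 -c "
from h import *
print(totool([.4684,.216,.037]))"
```

```text
[-0.00046111 -0.00043529  0.00038815]
```

In the tool's units: 0.05 m is 0.8, -0.04 m is -0.64.

shift_gripper:
  ticks: "0.5,0,0,0,0,0,0;0.5,0,0,0,0,0,0;0.5,0,0,-0.64,0,0,0;0.5,0.184,0.8,0,0,0,0;0.5,0.184,0.8,0,0,0,0"

```text
time: 9.48
tool_pos: [0.4613, 0.3196, 0.0789]
tool_rot: [0.001, 0.077, 0.997, 0.001]
contact_force: [0.2, -0.3, 0.1]
gripper_width: 0.503
grasp_force: 0.0
```

shift_gripper:
  ticks: "0.5,0.184,0.8,0,0,0,0;0.5,0,0,0.48,0,0,0;0.5,0,0,0,0,0,0;0.5,0,0,0,0,0,0"

```text
time: 9.98
tool_pos: [0.4568, 0.3692, 0.0479]
tool_rot: [0.0, 0.077, 0.997, 0.0]
contact_force: [-0.2, 0.3, -0.1]
gripper_width: 0.498
grasp_force: 0.0
```

```bash
python3 - <<'E'
from h import *
print(totool([.457,.3704,.017]))
E
```

```text
[3.82698125e-05 1.19059429e-03 3.09131248e-02]
```

In the tool's units: 0.018 m is 0.288, 0.013 m is 0.208.

shift_gripper:
  ticks: "0.5,0,0.016,0.288,0,0,0;0.5,0,0,0.208,0,0,0;0.5,0,0,0,0,0,0;0.5,0,0,0,0,0,0"

```text
time: 10.48
tool_pos: [0.4568, 0.3703, 0.0162]
tool_rot: [-0.0, 0.076, 0.997, -0.0]
contact_force: [-0.0, 0.9, -0.5]
gripper_width: 0.499
grasp_force: 0.0
```

shift_gripper:
  ticks: "0.1,0,0,0,0,0,0;0.1,0,0,0,0,0,0;0.1,0,0,0,0,0,0;0.1,0,0,0,0,0,0"

```text
time: 10.98
tool_pos: [0.4572, 0.3707, 0.017]
tool_rot: [0.001, 0.076, 0.997, 0.0]
contact_force: [-0.1, 0.1, 2.8]
gripper_width: 0.186
grasp_force: 58.6
```

```bash
python3 -c "
from h import *
print(totool([.4603,.184,.037]))"
```

```text
[-0.03152057 -0.1840648  -0.02013206]
```

In the tool's units: -0.05 m is -0.8, -0.04 m is -0.64.

shift_gripper:
  ticks: "0.1,0,0,-0.64,0,0,0;0.1,0,0,-0.304,0,0,0;0.1,-0.168,-0.8,0,0,0,0;0.1,-0.168,-0.8,0,0,0,0;0.1,-0.168,-0.8,0,0,0,0"

```text
time: 11.6
tool_pos: [0.4647, 0.216, 0.0751]
tool_rot: [0.0, 0.076, 0.997, -0.0]
contact_force: [-0.1, -0.2, -0.3]
gripper_width: 0.188
grasp_force: 58.7
```

shift_gripper:
  ticks: "0.1,0,-0.544,0.16,0,0,0;0.1,0,0,0.448,0,0,0;0.1,0,0,0,0,0,0;0.1,0,0,0,0,0,0"

```text
time: 12.1
tool_pos: [0.4602, 0.1841, 0.0379]
tool_rot: [0.0, 0.076, 0.997, 0.0]
contact_force: [0.5, 0.3, -0.7]
gripper_width: 0.188
grasp_force: 58.8
```

```bash
python3 -c "
from h import *
print(totool([.4603,.184,.037]))"
```

```text
[-1.45781479e-04 -8.06654924e-05  8.72744527e-04]
```

In the tool's units: -0.06 m is -0.96, -0.05 m is -0.8.

shift_gripper:
  ticks: "0.5,0,0,0,0,0,0;0.5,0,0,0,0,0,0;0.5,0,0,-0.8,0,0,0;1,0,0,-0.96,0,0,0;1,0,0,-0.96,0,0,0"

```text
time: 12.72
tool_pos: [0.4596, 0.1839, 0.2095]
tool_rot: [0.0, 0.076, 0.997, 0.0]
contact_force: [1.6, 0.1, -0.1]
gripper_width: 0.899
grasp_force: 0.0
```

shift_gripper:
  ticks: "1,0,-0.64,-0.96,0,0,0;1,0,-0.64,-0.96,0,0,0;1,0,-0.64,0,0,0,0;1,0,0,0,0,0,0;1,0,0,0,0,0,0"

```text
time: 13.35
tool_pos: [0.4431, 0.076, 0.3112]
tool_rot: [-0.0, 0.076, 0.997, 0.0]
contact_force: [0.1, -0.1, 0.9]
gripper_width: 1.0
grasp_force: 0.0
```

```bash
python3 - <<'E'
from h import *
W=viewer.camera_params("wrist");im=viewer.grab_frame("wrist")[:,:,::-1]
np.save("w5.npy",np.array(W,dtype=object),allow_pickle=True)
cv2.imwrite("pics/w5.png",im)
E
```

```text
(no output)
```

View pics/w5.png

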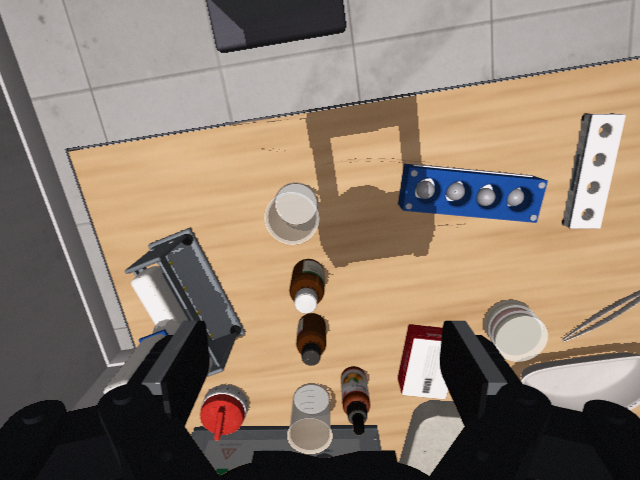

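All four wells hold balls, at (427,189), (457,190), (487,195) and (518,198). The pipette and stand, around (180,300), are partly hidden by a finger. I'll move for two better views of them.

In the tool's units: -0.05 m is -0.8.

```bash
python3 - <<'E'
from h import *
S=viewer.camera_params("scene");D=viewer.camera_params("side")
print("key",tri([(S,(463.6,277.1)),(D,(402.4,318.2))]))
E
```

```text
key (array([ 0.54868403, -0.09322879,  0.19953771]), np.float64(0.0004107259701849255))
```

shift_gripper:
  ticks: "1,-0.8,-0.8,0,0,0,0;1,-0.8,-0.8,0,0,0,0;1,-0.8,0,0,0,0,0;1,0,0,0,0,0,0;1,0,0,0,0,0,0"

```text
time: 14.02
tool_pos: [0.5663, -0.0317, 0.3104]
tool_rot: [-0.001, 0.076, 0.997, 0.0]
contact_force: [0.2, -0.3, -0.9]
gripper_width: 0.996
grasp_force: 0.0
```

```bash
python3 - <<'E'
from h import *
W=viewer.camera_params("wrist");im=viewer.grab_frame("wrist")[:,:,::-1]
np.save("w6.npy",np.array(W,dtype=object),allow_pickle=True)
cv2.imwrite("pics/w6.png",im)
E
```

shift_gripper:
  ticks: "1,0,-0.8,0,0,0,0;1,0,-0.8,0,0,0,0;1,0,0,0,0,0,0;1,0,0,0,0,0,0"

```text
time: 14.58
tool_pos: [0.5509, -0.1306, 0.312]
tool_rot: [0.001, 0.076, 0.997, 0.0]
contact_force: [-0.2, 0.3, -0.5]
gripper_width: 0.999
grasp_force: 0.0
```

```bash
python3 - <<'E'
from h import *
W=viewer.camera_params("wrist");im=viewer.grab_frame("wrist")[:,:,::-1]
np.save("w7.npy",np.array(W,dtype=object),allow_pickle=True)
cv2.imwrite("pics/w7.png",im)
a=cv2.imread("pics/w6.png")
cv2.imwrite("pics/both.png",np.hstack([cv2.resize(a,(400,300)),cv2.resize(im,(400,300))]))
for W,i in((np.load("w6.npy",allow_pickle=True).item(),a),(W,im)):
    h=cv2.cvtColor(np.ascontiguousarray(i),cv2.COLOR_BGR2HSV)
    n,l,st,c=cv2.connectedComponentsWithStats(cv2.inRange(h,(100,120,50),(125,255,255)))
    print([(st[k],c[k].round(1)) for k in range(1,n) if st[k,4]>40])
    print(proj(W,[.548,-.094,.2045]))
E
```

```text
[(array([ 491,   18,  149,   69, 6110], dtype=int32), array([566.2,  51.8])), (array([239, 179,  27,  34,  86], dtype=int32), array([255. , 191.7])), (array([211, 214,  24,  24, 426], dtype=int32), array([222.2, 225.6])), (array([274, 404,  25,   4,  57], dtype=int32), array([286.2, 405.2]))]
[223.05750411 229.13814958]
[(array([ 587,   17,   53,   58, 1935], dtype=int32), array([614.3,  47.7])), (array([346, 179,  33,  17,  81], dtype=int32), array([362.1, 184.9])), (array([367, 214,  23,  23, 419], dtype=int32), array([377.7, 224.8])), (array([381, 401,  23,   5,  53], dtype=int32), array([392. , 403.1]))]
[379.99770368 228.32378742]
```

View pics/both.png

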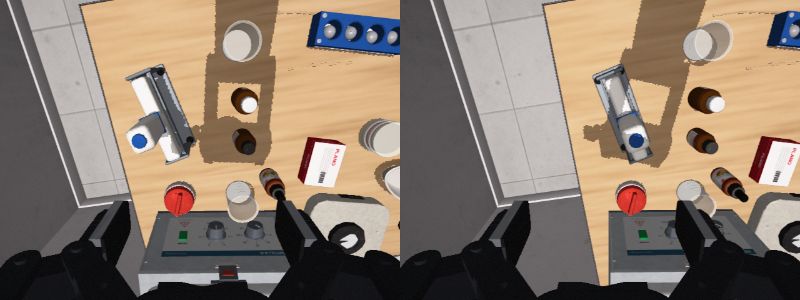

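The two views show the key at about (222,226) and (378,225), with the stand running diagonally and the space around the grip body free. I'll get the stand's direction from its long straight edges.

```bash
python3 - <<'E'
from h import *
Ws=[np.load(f"w{i}.npy",allow_pickle=True).item() for i in(6,7)]
print("key",tri([(Ws[0],(222.2,225.6)),(Ws[1],(377.7,224.8))]), [onplane(w,p,.2045).round(4) for w,p in zip(Ws,((222.2,225.6),(377.7,224.8)))])
for i,W in zip((6,7),Ws):
    g=cv2.imread(f"pics/w{i}.png",0)
    x0,x1=((190,320),(300,420))[i-6]
    L=cv2.createLineSegmentDetector().detect(g[90:270,x0:x1])[0][:,0]+[x0,90,x0,90]
    for a in L:
        if np.hypot(*(a[2:]-a[:2]))<30: continue
        z=.08;P,Q=onplane(W,a[:2],z),onplane(W,a[2:],z);d=Q-P;l=np.linalg.norm(d)
        print(i,a.round(0),"len",l.round(3),"ang deg",round(np.degrees(np.arctan2(d[1],d[0]))%180,1))
    # base corners (dark feet) mask check
E
```

```text
key (array([ 0.54635719, -0.09491251,  0.20147586]), np.float64(7.521549296695214e-07)) [array([ 0.5456, -0.094 ,  0.2045]), array([ 0.5454, -0.0952,  0.2045])]
6 [264. 191. 229. 122.] len 0.068 ang deg 15.4
6 [265. 173. 239. 115.] len 0.055 ang deg 13.2
6 [267. 116. 303. 200.] len 0.081 ang deg 13.2
6 [190. 235. 199. 268.] len 0.035 ang deg 179.6
6 [280. 208. 266. 174.] len 0.034 ang deg 12.8
6 [298. 246. 283. 214.] len 0.034 ang deg 14.6
6 [290. 178. 264. 118.] len 0.057 ang deg 13.0
6 [240. 124. 263. 177.] len 0.05 ang deg 13.1
6 [204. 127. 238. 113.] len 0.034 ang deg 102.6
6 [253. 226. 267. 254.] len 0.03 ang deg 13.4
6 [248. 233. 232. 200.] len 0.034 ang deg 13.6
6 [201. 123. 236. 107.] len 0.034 ang deg 103.3
6 [302. 251. 266. 265.] len 0.039 ang deg 103.0
6 [210. 135. 233. 183.] len 0.046 ang deg 13.2
6 [263. 210. 251. 181.] len 0.03 ang deg 10.9
6 [250. 131. 292. 228.] len 0.097 ang deg 13.0
7 [319. 119. 352. 106.] len 0.031 ang deg 102.7
7 [367. 130. 382. 174.] len 0.041 ang deg 13.4
7 [336. 171. 322. 134.] len 0.036 ang deg 12.1
7 [308. 119. 345. 103.] len 0.035 ang deg 102.9
7 [361. 156. 348. 117.] len 0.035 ang deg 11.9
7 [329. 180. 316. 148.] len 0.032 ang deg 13.4
7 [346. 106. 309. 121.] len 0.034 ang deg 103.2
7 [379. 174. 366. 137.] len 0.036 ang deg 12.6
7 [315. 137. 330. 176.] len 0.038 ang deg 13.2
7 [334. 145. 348. 185.] len 0.039 ang deg 10.6
```

In the tool's units: 0.036 m is 0.576, -0.003 m is -0.048, -0.127 rad / 4 = -0.0318.

shift_gripper:
  ticks: "1,0,0,0,0,0,-0.0318;1,0,0,0,0,0,-0.0318;1,0,0,0,0,0,-0.0318;1,-0.048,0.576,0,0,0,0;1,0,0,0,0,0,0"

```text
time: 15.25
tool_pos: [0.546, -0.0929, 0.3118]
tool_rot: [0.0, -0.116, 0.993, 0.0]
contact_force: [-0.4, -0.8, -0.2]
gripper_width: 0.999
grasp_force: 0.0
```

shift_gripper:
  ticks: "1,0,0,0,0,0,0"

```text
time: 15.38
tool_pos: [0.5462, -0.095, 0.3116]
tool_rot: [0.0, -0.115, 0.993, -0.0]
contact_force: [0.3, -0.4, -0.3]
gripper_width: 1.001
grasp_force: 0.0
```

```bash
python3 - <<'E'
from h import *
s=telemetry.state();x=rot(s["tool_rot"]).as_matrix();print(np.degrees(np.arctan2(x[1,0],x[0,0]))%360,totool([.5455,-.0946,.163]),s["joint_pos"])
E
```

```text
193.1785572298316 [0.00061028 0.00060391 0.14856062] [-3.06289158e-01 -1.51490233e-01  1.67775689e+00 -2.89851088e-04
  1.61471330e+00 -2.10710741e+00]
```

In the tool's units: 0.045 m is 0.72, 0.04 m is 0.64.

shift_gripper:
  ticks: "1,0.008,0.008,0.72,0,0,0;1,0,0,0.72,0,0,0;1,0,0,0.64,0,0,0;1,0,0,0.296,0,0,0;1,0,0,0,0,0,0"

```text
time: 16.0
tool_pos: [0.5449, -0.0954, 0.1617]
tool_rot: [-0.001, -0.114, 0.994, 0.0]
contact_force: [-0.2, 0.1, 0.8]
gripper_width: 0.999
grasp_force: 0.0
```

```bash
python3 - <<'E'
from h import *
print(totool([.5455,-.0946,.163]))
W=viewer.camera_params("wrist");im=viewer.grab_frame("wrist")[:,:,::-1]
cv2.imwrite("pics/w8.png",im)
E
```

```text
[-0.00078025  0.0006654  -0.00127124]
```

View pics/w8.png

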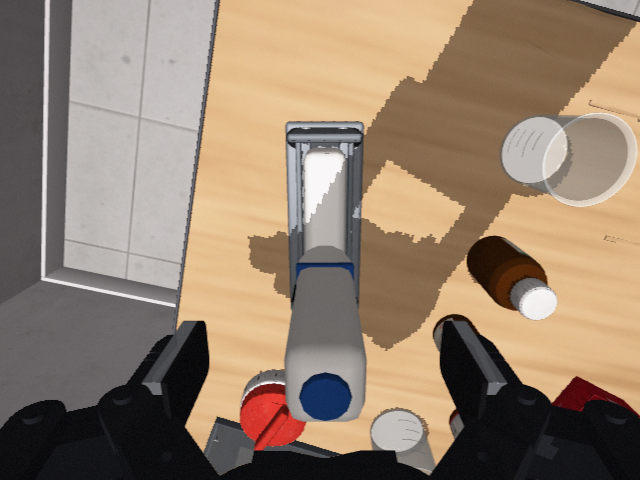

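The picture shows the grip body centred between the fingers (key at (326,397)) and squared with the stand. Closing.

shift_gripper:
  ticks: "0,0,0,0,0,0,0;0,0,0,0,0,0,0;0,0,0,0,0,0,0;0,0,0,0,0,0,0;0,0,0,0,0,0,0"

```text
time: 16.68
tool_pos: [0.546, -0.0955, 0.1637]
tool_rot: [0.001, -0.114, 0.993, -0.0]
contact_force: [-0.4, 1.6, 4.0]
gripper_width: 0.295
grasp_force: 59.5
```

shift_gripper:
  ticks: "0,0,0,0,0,0,0;0,0,0,-0.16,0,0,0;0,0,0,-0.24,0,0,0;0,0,0,-0.4,0,0,0;0,0,0,0,0,0,0"

```text
time: 17.3
tool_pos: [0.5469, -0.096, 0.2158]
tool_rot: [0.002, -0.114, 0.993, -0.001]
contact_force: [0.2, 0.4, -2.1]
gripper_width: 0.299
grasp_force: 59.1
```

The rows are not in the units I measure in: shifts go in shares of 62.5 mm and turns go in shares of 4 rad. I convert before sending: -0.035 m is -0.56, -0.03 m is -0.48.

shift_gripper:
  ticks: "0,0,0,-0.48,0,0,0;0,0,0,-0.56,0,0,0;0,0,0,0,0,0,0;0,0,0,0,0,0,0"

```text
time: 17.8
tool_pos: [0.5448, -0.0953, 0.2758]
tool_rot: [-0.001, -0.114, 0.993, 0.001]
contact_force: [0.7, 0.3, -2.6]
gripper_width: 0.295
grasp_force: 59.5
```

```bash
python3 - <<'E'
from h import *
for n in("scene","side"): cv2.imwrite(f"pics/{n}9.png",viewer.grab_frame(n)[:,:,::-1])
a=cv2.imread("pics/scene9.png")[160:400,320:600];b=cv2.imread("pics/side9.png")[200:440,260:540]
cv2.imwrite("pics/v9.png",cv2.resize(np.hstack([a,b]),(800,343)))
print(telemetry.state()["contact_force"])
E
```

```text
[ 0.08358989 -1.12862197 -1.60529966]
```

shift_gripper:
  ticks: "0,0,0.48,0,0,0,0;0,0,0.72,0,0,0,0;0,0,0.72,0,0,0,0;0,0,0.72,0,0,0,0;0,0,0.72,0,0,0,0"

```text
time: 18.52
tool_pos: [0.4968, 0.1104, 0.2758]
tool_rot: [-0.001, -0.114, 0.994, 0.0]
contact_force: [0.3, -0.8, -2.7]
gripper_width: 0.296
grasp_force: 59.5
```

shift_gripper:
  ticks: "0,0,0.72,0,0,0,0;0,-0.048,0.72,0,0,0,0;0,0,0.56,0,0,0,0;0,0,0,0,0,0,0"

```text
time: 19.02
tool_pos: [0.4712, 0.2331, 0.2758]
tool_rot: [-0.002, -0.116, 0.993, -0.0]
contact_force: [-0.1, 0.0, -2.2]
gripper_width: 0.3
grasp_force: 60.0
```

In the tool's units: -0.16 rad / 4 = -0.04.

shift_gripper:
  ticks: "0,0,0,0,0,0,-0.025;0,0,0,0,0,0,-0.04;0,0,0,0,0,0,-0.04;0,0,0,0,0,0,-0.04;0,0,0,0,0,0,-0.04"

```text
time: 19.65
tool_pos: [0.4725, 0.2304, 0.2764]
tool_rot: [-0.001, -0.467, 0.884, -0.0]
contact_force: [0.2, -0.0, -1.5]
gripper_width: 0.295
grasp_force: 59.9
```

shift_gripper:
  ticks: "0,0,0,0,0,0,-0.04;0,0,0,0,0,0,-0.031;0,0,0,0,0,0,-0.0175;0,0,0,0,0,0,0;0,0,0,0,0,0,0"

```text
time: 20.27
tool_pos: [0.4725, 0.231, 0.2771]
tool_rot: [-0.001, -0.613, 0.79, 0.0]
contact_force: [-0.4, -0.2, -1.7]
gripper_width: 0.296
grasp_force: 59.9
```

```bash
python3 - <<'E'
from h import *
s=telemetry.state();x=rot(s["tool_rot"]).as_matrix();print(np.degrees(np.arctan2(x[1,0],x[0,0]))%360,"want 255.8",totool([.4725,.232,.2]),x[:,2])
for n in("scene","side"):
    im=np.ascontiguousarray(viewer.grab_frame(n)[:,:,::-1]);cv2.imwrite(f"pics/{n}10.png",im)
    P=viewer.camera_params(n);c=proj(P,[.4725,.232,.1]).astype(int);print(n,c)
    h=cv2.cvtColor(im,cv2.COLOR_BGR2HSV);m=cv2.inRange(h,(20,110,110),(36,255,255))
    k,l,st,ce=cv2.connectedComponentsWithStats(m)
    for i in range(1,k):
        if st[i,4]>8: print(st[i])
E
```

```text
255.66008661163994 want 255.8 [-0.00104274  0.00022872  0.07713143] [-9.66741496e-04 -5.10663485e-04 -9.99999402e-01]
scene [243 271]
[ 0 36 12  8 50]
[ 2 44  5  3  9]
[315  94   7  10  44]
[217 228   4  11  19]
[231 239   4  10  19]
[246 250   4  12  25]
[260 261   5  12  41]
side [269 247]
[197 181  51   7 129]
```

In the tool's units: 0.03 m is 0.48, 0.02 m is 0.32.

shift_gripper:
  ticks: "0,-0.016,0,0.32,0,0,0;0,0,0,0.48,0,0,0;0,0,0,0.32,0,0,0;0,0,0,0.08,0,0,0;0,0,0,0,0,0,0"

```text
time: 21.0
tool_pos: [0.4729, 0.2325, 0.2027]
tool_rot: [-0.0, -0.614, 0.789, 0.0]
contact_force: [-0.2, 1.0, -1.1]
gripper_width: 0.298
grasp_force: 59.9
```

shift_gripper:
  ticks: "0,0,0,0,0,0,0"

```text
time: 21.12
tool_pos: [0.4736, 0.2328, 0.2042]
tool_rot: [0.001, -0.614, 0.789, -0.0]
contact_force: [-0.8, -0.4, -2.3]
gripper_width: 0.303
grasp_force: 59.9
```

```bash
python3 - <<'E'
from h import *
s=telemetry.state();print(totool([.4725,.232,.178]),s["tool_pos"])
c0=np.array([.4725,.232]);d=np.array([.2459,.9693]);crops=[]
for n in("scene","side"):
    im=np.ascontiguousarray(viewer.grab_frame(n)[:,:,::-1]);cv2.imwrite(f"pics/{n}11.png",im)
    P=viewer.camera_params(n);h=cv2.cvtColor(im,cv2.COLOR_BGR2HSV)
    print(n,"predicted tips",[proj(P,[*(c0+k*d),s["tool_pos"][2]-.136]).round(1) for k in(-.0495,-.0165,.0165,.0495)])
    m=cv2.inRange(h,(19,90,90),(38,255,255))
    k,l,st,ce=cv2.connectedComponentsWithStats(m)
    print([st[i].tolist() for i in range(1,k) if st[i,4]>8])
    c=proj(P,[*c0,.06]).astype(int); q=im[c[1]-60:c[1]+60,c[0]-50:c[0]+50];crops.append(cv2.resize(q,(400,480),interpolation=cv2.INTER_CUBIC));print("origin",c-[50,60])
cv2.imwrite("pics/v11.png",np.hstack(crops))
E
```

```text
[0.00106438 0.00093381 0.02619833] [0.4736078  0.23278279 0.20420148]
scene predicted tips [array([266.4, 299.9]), array([252.3, 288.7]), array([238.5, 277.9]), array([225.1, 267.3])]
[[0, 36, 13, 12, 94], [315, 94, 7, 10, 58], [378, 245, 8, 5, 13], [220, 256, 6, 11, 41], [234, 267, 5, 9, 23], [248, 278, 5, 9, 22], [262, 289, 5, 8, 28]]
origin [195 226]
side predicted tips [array([274.3, 277.8]), array([272.5, 265.8]), array([270.7, 254.4]), array([269. , 243.7])]
[[197, 181, 41, 6, 140], [239, 184, 8, 4, 18], [272, 264, 4, 13, 27]]
origin [221 203]
```

View pics/v11.png

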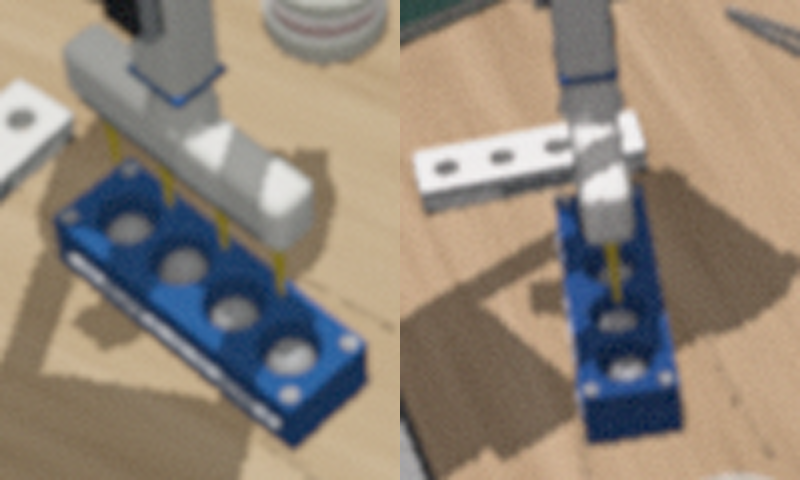

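The crop shows four intact tips above the wells. The end tip's lower end is at scene (265,299.5) and side (275,278). I'll triangulate it against the well.

```bash
python3 - <<'E'
from h import *
S=viewer.camera_params("scene");D=viewer.camera_params("side")
print("tip",tri([(S,(265,299.5)),(D,(275,278))]),"well end",.4603,.184)
# same-camera check of the end well by its two screws nearest, vs tips on scene plane
for uv in((265,299.5),(251.25,287.75),(237.5,277.5),(224.25,266.75)): print(onplane(S,uv,.067).round(4))
# screws seen now in the two fixed views (crop px/4 + origin)
sc=[(195+350/4,226+343/4),(195+290/4,226+394/4),(195+130/4,226+170/4),(195+69/4,226+216/4)]
X=np.array([onplane(S,u,.032) for u in sc]);print("block centre from scene",X.mean(0).round(4),"end screws mid",X[:2].mean(0).round(4))
sd=[(221+190/4,203+389/4),(221+266/4,203+378/4)]
print("end screws mid, side",np.mean([onplane(D,u,.032) for u in sd],0).round(4),"expected",np.round(np.array([.4725,.232])-.0674*np.array([.2459,.9693]),4))
s=telemetry.state();print(s["tool_pos"],totool([.4725,.232,.178]))
E
```

```text
tip (array([0.46290425, 0.18865982, 0.06265896]), np.float64(0.00018301582041282182)) well end 0.4603 0.184
[0.4606 0.187  0.067 ]
[0.4701 0.2191 0.067 ]
[0.4771 0.2504 0.067 ]
[0.4857 0.2825 0.067 ]
block centre from scene [0.4731 0.2329 0.032 ] end screws mid [0.4566 0.1674 0.032 ]
end screws mid, side [0.457  0.1648 0.032 ] expected [0.4559 0.1667]
[0.4735341  0.23276373 0.20413253] [0.00102648 0.0008642  0.0261297 ]
```

In the tool's units: 0.008 m is 0.128, 0.002 m is 0.032.

shift_gripper:
  ticks: "0,0.032,0,0.128,0,0,0;0,0,0,0.128,0,0,0;0,0,0,0.08,0,0,0;0,0,0,0,0,0,0;0,0,0,0,0,0,0"

```text
time: 21.85
tool_pos: [0.4725, 0.2306, 0.1819]
tool_rot: [0.0, -0.614, 0.789, -0.0]
contact_force: [0.4, 0.7, -1.6]
gripper_width: 0.296
grasp_force: 60.0
```

shift_gripper:
  ticks: "0,0,0,0,0,0,0;0,0,0,0,0,0,0;0,0,0,0,0,0,0"

```text
time: 22.22
tool_pos: [0.4724, 0.2306, 0.182]
tool_rot: [0.0, -0.614, 0.789, -0.0]
contact_force: [-0.4, 0.4, -1.0]
gripper_width: 0.294
grasp_force: 60.0
```

```bash
python3 - <<'E'
from h import *
s=telemetry.state();print(totool([.473,.2305,.1815]),s["tool_pos"])
c0=np.array([.4725,.232]);d=np.array([.2459,.9693]);S=viewer.camera_params("scene")
im=np.ascontiguousarray(viewer.grab_frame("scene")[:,:,::-1]);cv2.imwrite("pics/scene12.png",im)
m=cv2.inRange(cv2.cvtColor(im,cv2.COLOR_BGR2HSV),(19,90,90),(38,255,255))
k,l,st,ce=cv2.connectedComponentsWithStats(m)
print([st[i].tolist() for i in range(1,k) if st[i,4]>8 and 200<st[i,0]<300 and st[i,1]>200])
print([proj(S,[*(c0+q*d),.045]).round(1) for q in(-.0495,-.0165,.0165,.0495)])
im=np.ascontiguousarray(viewer.grab_frame("side")[:,:,::-1]);D=viewer.camera_params("side")
m=cv2.inRange(cv2.cvtColor(im,cv2.COLOR_BGR2HSV),(19,90,90),(38,255,255))
k,l,st,ce=cv2.connectedComponentsWithStats(m)
print([st[i].tolist() for i in range(1,k) if st[i,4]>8 and 250<st[i,0]<300], proj(D,[*(c0-.0495*d),.045]))
E
```

```text
[-4.40906868e-05 -5.57675705e-04  4.81548012e-04] [0.47244849 0.23059444 0.18198141]
[[222, 266, 4, 8, 13], [237, 278, 3, 7, 14], [251, 289, 2, 8, 11], [265, 299, 2, 9, 13]]
[array([267.2, 308. ]), array([253.2, 296.9]), array([239.7, 286.1]), array([226.5, 275.6])]
[[273, 274, 4, 12, 25]] [275.46919491 286.69938508]
```

```bash
python3 - <<'E'
from h import *
S=viewer.camera_params("scene");D=viewer.camera_params("side")
T=np.array([onplane(S,u,.044) for u in((266,307.7),(252,296.7),(238.3,285.3),(224.8,274.3))])
print(T.round(4),T.mean(0).round(4),"block in scene .4731 .2329")
print(onplane(D,(275,286),.044).round(4),"tri",tri([(S,(266,307.7)),(D,(275,286))])[0].round(4))
W=viewer.camera_params("wrist");im=np.ascontiguousarray(viewer.grab_frame("wrist")[:,:,::-1]);cv2.imwrite("pics/w13.png",im)
h=cv2.cvtColor(im,cv2.COLOR_BGR2HSV)
for nm,lo,hi in(("yel",(19,90,60),(38,255,255)),("blue",(100,120,40),(125,255,255))):
    k,l,st,ce=cv2.connectedComponentsWithStats(cv2.inRange(h,lo,hi));print(nm,[(st[i].tolist(),ce[i].round(1).tolist()) for i in range(1,k) if st[i,4]>8])
c0=np.array([.4725,.232]);d=np.array([.2459,.9693])
print([proj(W,[*(c0+q*d),.044]).round(1) for q in(-.0495,-.0165,.0165,.0495)])
E
```

```text
[[0.4605 0.1865 0.044 ]
 [0.4684 0.2185 0.044 ]
 [0.4775 0.2514 0.044 ]
 [0.4863 0.2846 0.044 ]] [0.4732 0.2353 0.044 ] block in scene .4731 .2329
[0.4604 0.1871 0.044 ] tri [0.4601 0.1862 0.0448]
yel []
blue [([292, 122, 65, 156, 3704], [323.6, 183.7]), ([299, 367, 51, 47, 1837], [323.9, 389.9])]
[array([324.3, 160.1]), array([324.3, 207.5]), array([324.3, 251.5]), array([324.3, 292.6])]
```

In the tool's units: 0.002 m is 0.032, 0.001 m is 0.016.

shift_gripper:
  ticks: "0,0.032,0,0.016,0,0,0;0,0,0,0,0,0,0;0,0,0,0,0,0,0;0,0,0,0,0,0,0;0,0,0,0,0,0,0"

```text
time: 23.0
tool_pos: [0.4719, 0.2286, 0.1808]
tool_rot: [0.0, -0.614, 0.789, -0.0]
contact_force: [0.1, -0.8, -2.0]
gripper_width: 0.297
grasp_force: 60.0
```

shift_gripper:
  ticks: "0,0,0,0,0,0,0;0,0,0,0,0,0,0;0,0,0,0,0,0,0"

```text
time: 23.38
tool_pos: [0.4719, 0.2286, 0.1808]
tool_rot: [0.0, -0.614, 0.789, -0.0]
contact_force: [-0.8, -0.2, -2.3]
gripper_width: 0.298
grasp_force: 60.0
```

```bash
python3 - <<'E'
from h import *
s=telemetry.state();print(s["tool_pos"],s["grasp_force"])
im=np.ascontiguousarray(viewer.grab_frame("scene")[:,:,::-1]);S=viewer.camera_params("scene")
m=cv2.inRange(cv2.cvtColor(im,cv2.COLOR_BGR2HSV),(19,90,90),(38,255,255))
k,l,st,ce=cv2.connectedComponentsWithStats(m)
q=[(st[i,0]+st[i,2]/2-.5,st[i,1]+st[i,3]) for i in range(1,k) if st[i,4]>8 and 200<st[i,0]<300 and st[i,1]>200]
print(q,np.mean([onplane(S,u,.043) for u in q],0))
E
```

```text
[0.47186348 0.22864766 0.18082564] 59.96772229671478
[(np.float64(226.0), np.int32(277)), (np.float64(239.0), np.int32(286)), (np.float64(253.0), np.int32(298)), (np.float64(267.0), np.int32(309))] [0.47187114 0.23257357 0.043     ]
```

Tips measured at (0.4719, 0.2326) on average, against a block centre of (0.4731, 0.2329) in the same view. They are steady and within tolerance.

```bash
python3 -c "
from plant import manip, viewer, telemetry
print(manip.job_done())"
```

```text
the job is handed in; nothing more can be done
None
```

The job is handed in, with no verdict returned: all four wells hold a ball, and the pipette is held steady and upright with its tips about 11 mm above the wells, on average 1–2 mm off centre by my camera measurements.

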